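Lock the printing block in the inking jig

TASK

Lock the printing block in the inking jig: slide the grey fence up gently until the block sits square and without play between the two fences, then screw the red lever bolt, already started in its thread, in clockwise until it is just snug but not over-tightened, and fold its lever down flat so that it stays closed. Do not crush the block, and leave the tins, rollers, tools and magnifier where they are.

Things in the scene. Friction and masses are not known exactly. Their poses are not given: they have to be found in the camera images.
- jig: the jig: a fixed aluminium plate, 300 mm (its x) by 360 mm (its y), 20 mm thick, on the table. The origin is the centre of its underside. A T-slot runs along y through the middle. A dark fixed fence, 240 mm along x, 30 mm along y and 18 mm high, stands on the plate near the +y end; its face towards the block is at y = +125 mm.
- fence (a joint): place of the sliding fence along the jig's y (m): a grey bar, 240 mm along x, 44 mm along y, 18 mm high, that slides on the plate towards the fixed fence (+y) as the value grows, 0 to 0.15. It drags with about 10 N, stays where left and can be pushed at its back face. At 0.133 the block is held flat between the fences; keep the push under 40 N, a hard or fast shove crushes it.
- fence_back (a point): the middle of the sliding fence's back face (the -y face, away from the block), half-way up, 9 mm above the plate. Axes as the jig's.
- fence_top (a point): middle of the sliding fence's top, 38 mm above the table, on the bolt's axis; a steel washer 2 mm thick and the bolt's black collar, 26 mm across, sit on it. Axes as the jig's.
- block_center (a point): centre (half-way up) of the loose printing block: plywood with a green cut relief face, 140 mm (its x) by 100 mm (its y) by 23 mm high, 0.3 to 0.45 kg, on the plate between the fences, a little askew, 8 to 18 mm off the fixed fence. Flat against that fence its centre is at jig y = 75 mm. The sliding fence pushes it along and squares it.
- bolt_head (a point): centre of the lever's cross pin, on the bolt's upright axis, 18 mm above the middle of the sliding fence's top. x is level, to the side to which the lever folds; y is along the pin. The bolt screws in clockwise seen from above and needs 0.25 to 0.45 turns until it meets resistance, which the eye cannot tell. When snug, x lies within 1 rad of the jig's -x.
- t_nut_top (a point): top of the bolt's T-nut, hidden in the slot under the sliding fence, on the bolt's axis. Screwing in draws it up, 3 mm a turn, turning against about 0.05 N m; 22 mm below the fence's top it bears up against the springs and the bolt is snug.
- disc_spring_top (a point): middle of the disc springs hidden under the washer, level with the fence's top when free. Once the T-nut bears, turning on squeezes them 1 mm per rad and the torque rises by 0.8 N m per rad, with about 0.1 N m of friction. Snug is felt at about 0.1 to 0.25 N m over running in; squeezed by 0.5 mm the bolt is over-tight. It eases back a little when let go.
- lever_grip (a point): a point in the middle of the red lever's bar, 55 mm from the cross pin; z points along the bar away from the pin, y along the pin. The bar is 16 mm wide (along the pin) and 14 mm thick, and reaches from the pin to 82 mm beyond it. It stands upright while open; pinched from above across its 16 mm it turns the bolt.
- lever (a joint): angle of the lever (rad): 0 upright (open), 1.57 folded down level (closed), its bar then lying level 18 mm above the fence's top. It is stiff, takes 0.22 N m at first and 0.38 N m at the end (4 to 7 N at 55 mm from the pin), and stays where it is left.
- tin_red: a closed ink tin, 114 mm across and 99 mm high, red lid. To be left where it is. The origin is the centre of its underside.
- tin_orange: the same with an orange lid. To be left where it is. The origin is the centre of its underside.
- tin_green: the same with a green lid. To be left where it is. The origin is the centre of its underside.
- brayer_a: an ink roller with a blue handle, 180 mm long, lying on the table. To be left where it is. The origin is under its middle, on the table; x points to the roller.
- brayer_b: another such roller. To be left where it is. The origin is under its middle, on the table; x points to the roller.
- ink_knife: an ink knife with a dark wooden handle, 280 mm long, lying on the table. To be left where it is. The origin is under the middle of its length.
- screwdriver: a screwdriver with an orange handle, 200 mm long, lying on the table. To be left where it is. The origin is under the middle of its length.
- loupe: a black magnifier, 36 mm across and 36 mm high, standing on the jig's plate beside the far end of the block. To be left where it is. The origin is the centre of its underside.
Mind the look-alikes: they are no part of the job. Of the things that look like the part that bears block_center, the smaller one is meant.

How it is judged (in metres and radians):
On the way, in this order (a step that is already met when the one before it is completed fails the run):
1. the fence is slid up and the block sits square between the fences without play (y of block_center in the frame of jig above 0.0735 m and angle between the x axis of block_center and the x axis of jig, either way round below 0.03 rad and value of joint fence above 0.1315 m), for 0.2 s.
2. the bolt is screwed in until snug, with its lever still open (all of step 1 and z of t_nut_top in the frame of fence_top above -0.02203 m and value of joint lever below 0.8 rad), for 0.2 s.
At the end, for the whole second after the job is handed in: Block flat against the fixed fence (within 1.5 mm, square within 0.03 rad), sliding fence up against it (within 1.5 mm), bolt still snug (T-nut drawn up to within 0.03 mm of bearing), lever folded flat (above 1.5 rad) and at rest (all of step 1 and z of t_nut_top in the frame of fence_top above -0.02203 m and value of joint lever above 1.5 rad and velocity of joint lever below 0.05 rad/s); the robot touches nothing.
It fails at once if the bolt is over-tightened (disc springs squeezed by more than 0.5 mm) (z of disc_spring_top in the frame of fence_top below -0.0005 m).
It fails at once if the block is crushed: the sliding fence presses on it with more than 60 N (contact force between fence and block above 60 N).
It fails at once if a tin, roller, tool or the magnifier is moved by more than 30 mm (distance of any of tin_red, tin_orange, tin_green, brayer_a, brayer_b, ink_knife, screwdriver, loupe from where it was at the start of the episode above 0.03 m).
It also fails if it takes over 72 s, if anything falls off the work surface, if the arm or the gripper's body presses on something with over 40 N, if the wrist force passes 120 N, or if a joint passes its speed limit or range.

ROBOT

A 6-joint arm with a two-finger parallel gripper is mounted at the origin on the work surface. World frame = base frame: x ahead of the robot, y to its left, z up, the work surface at z = 0. Lengths are in mm, angles in degrees, forces in N, time in s.
With the tool pointing down it reaches from about 300 to 850 mm from the base axis. Payload 4.2 kg.
Tool frame: the origin (TCP) lies midway between the tips of the shut fingers; the grasp point (between the pads) lies 19 mm behind it (env.hold_point_z is the z of the grasp point in the tool frame, in mm); z points along the fingers, y is the direction in which the jaws open and shut (so a half turn about z gives the same grasp; the last joint's range is limited). The gripper opens to 91 mm and grips with 3 to 60 N. Pads are 32 mm wide; open, the fingers measure 118 mm over their backs; the gripper's body (76 mm by 178 mm) begins 60 mm behind the grasp point.
Start: joints at [-65.145, 18.312, 89.639, -0, 72.044, -1.146], TCP at [252.076, -516.818, 213.976] pointing down, gripper open.
Joint ranges: [-177.97, 177.97], [-48.28, 115.42], [12.27, 149.76], [-77.06, 257.06], [2.81, 150.46], [-146.56, 146.56]. Speed limits (degrees/s): [147.25, 147.25, 180, 180, 180, 180].

INTERFACE

Orientations are given as [roll, pitch, yaw] about the fixed x, y, z axes, in that order (R = Rz(yaw) Ry(pitch) Rx(roll)).
In Python, from workcell import env, grab_frame, camera_params, spotter gives the robot as it stands. The module is installed in compiled form; this text tells all that it offers.
- The arm moves only by the shell command python3 -m jog 'ROWS' [FORCE]. ROWS is text: rows parted by semicolons, each of 7 numbers parted by spaces: the turn, a rotation vector about the world's x, y, z in units of 5 degrees (1.0 is 5 degrees), then the shift along the world's x, y, z in units of 25 mm (1.0 is 25 mm), then the opening, from 0 (shut) to 1 (fully open). A call has 1 to 5 rows; each row is the pose to reach, as a shift and turn from the pose commanded when the call began; what a row does not reach only later rows make up. A row lasts 1/8 s, in which the tool goes at most 62.5 mm and 10.7 degrees, less where a joint would pass 70% of its speed; a pose out of reach is approached as far as the arm can. A call with a gripper value outside its range is refused whole. The fingers move at their own pace and stop on an object; FORCE is the grip in N (left out, the last holds). Time passes only in rows, so rows that repeat a pose let the fingers close. It gives the time, the measured TCP pose, the force and the opening at its end, in the units of the state.
- env.state(): the state, without advancing time (a new reading comes with each control period).
- grab_frame(name): name is "scene" or "top" or "wrist"; returns the picture (420x560x3 uint8, red, green, blue); there is no depth.
- camera_params(name): a dict with "K" (3x3 intrinsics, pixels), "dist" ([k1, k2, p1, p2, k3] as OpenCV has them; the pictures are not rectified), "rvec" (rotation vector, rad) and "tvec" (3), from world to camera coordinates, as OpenCV has them. Camera axes: x right, y down, z forward; pixel columns grow to the right and rows downward; lengths in mm; the calibration is good to about 2 mm. A picture is of the moment at which its call begins: read the wrist's pose just before it. camera_params takes no time and is no camera call; for the wrist camera it gives the pose at the moment of the call.
- env.job_done(): hands the job in, once; it reports no verdict.
Trained networks look in the newest picture that a camera, given by its name, has taken for a name from the list of things; names that differ only in an ending like _2 or _b are one class to them, and where a whole thing is asked for, a point or a joint stands for the part that bears it (a point fixed in the world has none). Each returns a list of dicts, best first, with "conf" (0 to 1); they miss things now and then, are a little off and sometimes report something else, mostly with a low value. They report only what shows in the picture. A call takes as long as a camera call. They do not tell look-alikes from the thing itself.
- spotter.look_for(query, camera): "box" ([left, top, width, height] in pixels, round what is visible of it).
- spotter.trace(query, camera): "region" (420x560 bool, what is visible of it) and "box" ([left, top, width, height] in pixels, round what is visible of it).
The state is a dict: "time_s": time; "qpos": joint angles; "qvel": joint speeds; "effort": joint torques, N m; "ee_pos": TCP position; "ee_rot": TCP orientation; "force": force on the tool from outside, world axes, zero at the start; "torque": the same for the moment, N m; "gripper_width": finger opening in mm.
Only numpy, scipy, OpenCV 4.12 (cv2) and the standard library are available. Lean on these libraries where they do the work, as an engineer would, in place of code of your own. Each camera call takes 0.05 s, during which the arm holds its last target. There are 200 camera calls.

## Working session

There is one attempt and no reset: what is moved stays moved. The work goes in short steps, Python scripts to look and compute and a shell command to move; the robot and the scene stay as the last step left them, time stands still between calls to the robot, and variables do not carry over. Pictures are saved under pics/ and viewed, about 8 in all and at most 12, crops included, and the job is handed in when it is done.

```bash
mkdir -p pics; cat > h.py <<'E'
import numpy as np, cv2
from workcell import env, grab_frame, camera_params, spotter
def cp(n):
    p=camera_params(n); return np.array(p["K"],float),np.array(p["dist"],float),cv2.Rodrigues(np.array(p["rvec"],float))[0],np.array(p["tvec"],float).ravel()
def ray(P,uv):
    K,d,R,t=P; q=cv2.undistortPoints(np.array([[uv]],float),K,d)[0,0]
    return -R.T@t, R.T@np.array([q[0],q[1],1.])
def onz(P,uv,z):
    o,v=ray(P,uv); return o+v*(z-o[2])/v[2]
def tri(rays):
    A=np.zeros((3,3));b=np.zeros(3)
    for o,v in rays:
        v=v/np.linalg.norm(v);M=np.eye(3)-np.outer(v,v);A+=M;b+=M@o
    return np.linalg.solve(A,b)
def proj(P,X):
    K,d,R,t=P; return cv2.projectPoints(np.array(X,float).reshape(-1,3),cv2.Rodrigues(R)[0],t,K,d)[0][:,0]
def save(im,f): cv2.imwrite("pics/"+f,cv2.cvtColor(im,cv2.COLOR_RGB2BGR))
E
python3 - <<'E'
from h import *
ims={n:grab_frame(n) for n in("scene","top")}
for n in ims:
    print(n, (lambda o:o.round())(-cp(n)[2].T@cp(n)[3]))
    for q in("jig","fence","block_center","lever","bolt_head","loupe","tin_red"):
        print(q,[(d["box"],round(d["conf"],2)) for d in spotter.look_for(q,n)[:3]])
    save(ims[n],n+"0.png")
print(env.state())
E
```

```text
scene [873. 647. 985.]
jig [([178.7, 199.7, 159.6, 146.5], 0.88)]
fence [([238.4, 219.6, 12.4, 22.9], 0.74), ([200.8, 215.9, 88.8, 51.5], 0.59)]
block_center [([384.3, 222.9, 89.4, 74.3], 0.85), ([230.6, 251.6, 66.2, 48.7], 0.63), ([181.8, 199.4, 156.4, 147.6], 0.32)]
lever [([239.1, 218.4, 10.3, 23.2], 0.6)]
bolt_head []
loupe [([211.1, 288.8, 11.9, 18.8], 0.57)]
tin_red [([343.6, 339.9, 58.7, 71.3], 0.78)]
top [ 268.   -8. 1565.]
jig [([196.5, 136.7, 120.6, 103.2], 0.93)]
fence [([258.8, 153.0, 25.6, 71.0], 0.69), ([182.6, 180.9, 5.5, 50.6], 0.21)]
block_center [([222.4, 160.7, 40.2, 42.4], 0.94), ([140.6, 274.0, 72.2, 57.6], 0.65), ([117.5, 173.8, 38.6, 36.8], 0.2)]
lever [([265.3, 180.7, 12.9, 8.7], 0.59)]
bolt_head [([267.8, 178.6, 10.1, 9.6], 0.56), ([363.4, 152.0, 80.1, 19.8], 0.19)]
loupe [([196.2, 141.0, 117.7, 100.7], 0.56)]
tin_red [([116.1, 176.6, 40.1, 34.8], 0.64)]
{'time_s': 0.8, 'qpos': array([-6.51451171e+01,  1.83109045e+01,  8.96399587e+01, -1.65558221e-03,
        7.20444385e+01, -1.14586915e+00]), 'qvel': array([-0.13995621, -0.00220482, -0.03743586, -0.02909567, -0.00746344,
        0.08364538]), 'effort': array([-1.67324029e-04, -4.12299800e+01, -2.32218575e+01,  7.25493673e-02,
        3.74564552e-02, -3.33206674e-05]), 'ee_pos': array([ 252.06480475, -516.81065582,  213.97940604]), 'ee_rot': array([1.79995334e+02, 1.66863174e-03, 2.60012623e+01]), 'force': array([-0.32713263,  0.04651765,  0.0643384 ]), 'torque': array([-0.03320644,  0.01249616, -0.00940141]), 'gripper_width': 91.08390892954645}
```

```bash
python3 - <<'E'
import cv2,numpy as np
a=cv2.imread("pics/scene0.png")[190:420,160:490];b=cv2.imread("pics/top0.png")[120:350,100:470]
a=cv2.resize(a,None,fx=2.2,fy=2.2,interpolation=2);b=cv2.resize(b,None,fx=2,fy=2,interpolation=2)
cv2.imwrite("pics/s0.png",a);cv2.imwrite("pics/t0.png",b)
E
```

```text
(no output)
```

View pics/s0.png

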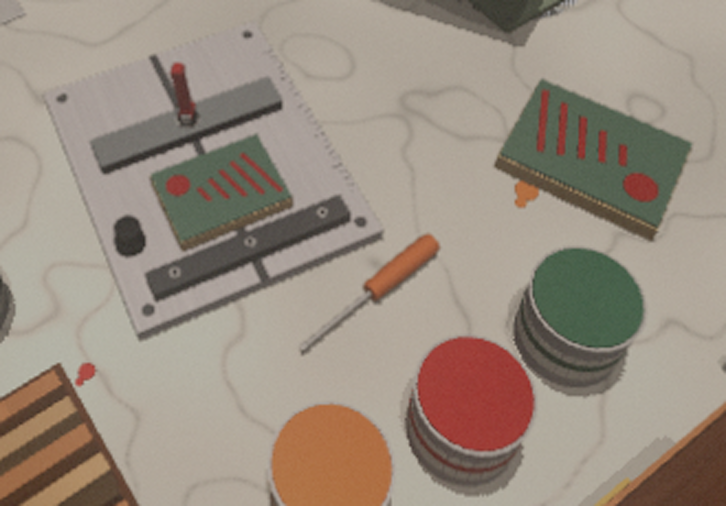

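View pics/t0.png

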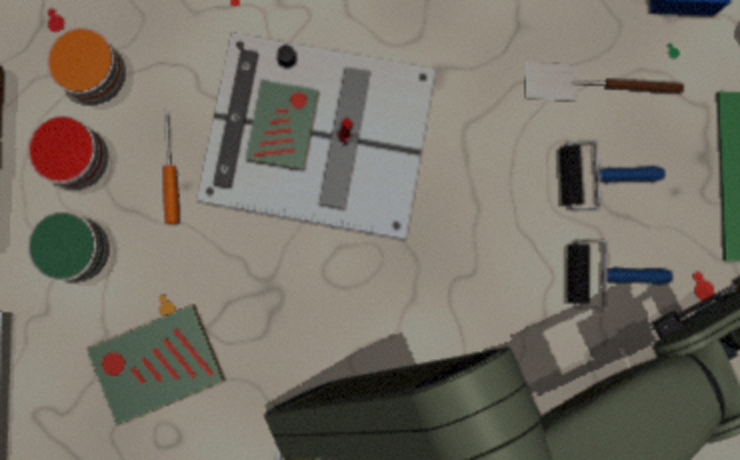

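The scene crop shows the jig with sliding fence and red upright lever (orig. about (243,230)). There are two block look-alikes. The one on the plate between the fences, at scene (261,276) / top (242,182), fits the description because it is the smaller one and lies in the jig. The larger one, at scene (430,260), lies loose on the table. These enlarged crops confirm it.

```bash
python3 - <<'E'
from h import *
grab_frame("top");P=cp("top")
c=np.array([onz(P,u,20)[:2] for u in [(216,136.5),(317.5,154),(303.5,239),(199,220)]])
print(c.round(),np.linalg.norm(c-np.roll(c,1,0),axis=1).round())
r=spotter.trace("jig","top")[0]["region"]
q=cv2.boxPoints(cv2.minAreaRect(np.argwhere(r)[:,::-1].astype(np.float32)))
cj=np.array([onz(P,u,20)[:2] for u in q]);print("jig",cj.round(),cj.mean(0))
for n in("fence","block_center"):
  for d in spotter.trace(n,"top")[:2]:
    q=cv2.minAreaRect(np.argwhere(d["region"])[:,::-1].astype(np.float32));b=np.array([onz(P,u,40)[:2] for u in cv2.boxPoints(q)])
    print(n,d["conf"],q,b.mean(0).round(),b.round().tolist())
tb=[(265.3+6,181+4.3)];print("lever top ~",onz(P,tb[0],138))
S=cp("scene");grab_frame("scene")
d=spotter.trace("lever","scene")
for x in d[:2]:
  a=np.argwhere(x["region"]);print(x["conf"],x["box"],a[a[:,0]<a[:,0].min()+3].mean(0),a[a[:,0]>a[:,0].max()-3].mean(0))
E
```

```text
[[ 736.  198.]
 [ 677. -153.]
 [ 384. -106.]
 [ 444.  247.]] [296. 356. 297. 358.]
jig [[332. 557.]
 [442. 514.]
 [390. 382.]
 [281. 425.]] [361.18003258 469.44048311]
fence 0.88 ((272.28399658203125, 188.18798828125), (14.400278091430664, 70.03364562988281), 10.30484676361084) [553.   1.] [[440.0, 44.0], [675.0, 5.0], [667.0, -43.0], [432.0, -4.0]]
block_center 0.83 ((241.09617614746094, 182.5192413330078), (30.98634910583496, 40.59604263305664), 11.309932708740234) [571. 106.] [[512.0, 169.0], [649.0, 146.0], [629.0, 42.0], [493.0, 67.0]]
block_center 0.82 ((177.7820281982422, 301.814453125), (42.74990463256836, 58.66249084472656), 67.9637680053711) [170. 307.] [[197.0, 425.0], [273.0, 245.0], [144.0, 189.0], [68.0, 367.0]]
lever top ~ [542.93826126   3.33147041 138.        ]
0.62 [237.1, 219.9, 11.7, 21.7] [220.15384615 241.        ] [239.73333333 245.        ]
```

```bash
python3 -m jog '0 0 -7.1 8.2 18.9 3.4 1;0 0 -7.1 8.2 18.9 3.4 1;0 0 -7.1 8.2 18.9 3.4 1;0 0 -7.1 8.2 18.9 3.4 1;0 0 -7.1 8.2 18.9 3.4 1'; python3 -m jog '0 0 0 0 0 0 0'
```

```text
time_s: 1.72
ee_pos: [372.7, -238.8, 264.3]
ee_rot: [180.0, -0.1, -9.6]
force: [-0.4, 0.1, -0.5]
gripper_width: 91.5
time_s: 1.85
ee_pos: [373.7, -237.5, 264.9]
ee_rot: [180.0, -0.1, -9.1]
force: [0.1, -1.2, 0.2]
gripper_width: 83.9
```

```bash
python3 -m jog '0 0 0 3.4 7.7 1.4 0;0 0 0 3.4 7.7 1.4 0;0 0 0 3.4 7.7 1.4 0;0 0 0 3.4 7.7 1.4 0;0 0 0 3.4 7.7 1.4 0'; python3 - <<'E'
from h import *
im=grab_frame("wrist");P=cp("wrist");print((-P[2].T@P[3]).round(), (P[2][2]).round(2))
print(env.state()["qpos"].round(),env.state()["ee_pos"].round(1),env.state()["ee_rot"].round(2))
for q in("fence","block_center","lever","bolt_head","jig"):
  for d in spotter.trace(q,"wrist")[:2]:
    r=cv2.minAreaRect(np.argwhere(d["region"])[:,::-1].astype(np.float32));b=[onz(P,u,38)[:2].round(1).tolist() for u in cv2.boxPoints(r)]
    print(q,round(d["conf"],2),np.array(d["box"]).round(),r,b)
save(im,"w1.png")
E
```

```text
time_s: 2.48
ee_pos: [457.9, -47.9, 298.7]
ee_rot: [180.0, -0.0, -9.4]
force: [-0.6, -0.5, -0.4]
gripper_width: 34.0
[537. -61. 468.] [-0.28  0.05 -0.96]
[-7.  5. 95. -0. 80. 92.] [457.3 -48.7 298.4] [ 1.7993e+02  4.0000e-02 -9.4600e+00]
fence 0.97 [201.   1.  45. 201.] ((222.830810546875, 100.50260162353516), (201.62228393554688, 45.425392150878906), 89.11859893798828) [[656.2, 8.5], [648.2, -39.4], [429.5, -1.0], [437.7, 53.4]]
block_center 0.89 [ 82.  29.  99. 132.] ((130.57891845703125, 95.27387237548828), (128.9563446044922, 93.7583236694336), 86.45523834228516) [[648.5, 146.2], [633.6, 41.5], [495.0, 64.9], [508.0, 178.5]]
block_center 0.72 [ 48. 334.  57.  56.] ((74.0321273803711, 364.5979309082031), (53.765201568603516, 50.80606460571289), 78.17852020263672) [[271.1, 328.9], [278.4, 247.9], [187.7, 262.8], [177.0, 349.6]]
lever 0.85 [201.  78.  29.  33.] ((215.77940368652344, 93.36764526367188), (29.84075164794922, 18.69334602355957), 30.963754653930664) [[561.0, 29.6], [576.0, 15.3], [554.8, -9.6], [539.5, 4.6]]
bolt_head 0.86 [200.  84.  36.  23.] ((218.55882263183594, 93.76470184326172), (36.335853576660156, 22.34383773803711), 40.601295471191406) [[564.6, 29.6], [579.5, 9.7], [549.3, -15.6], [533.8, 4.3]]
jig 0.59 [ 32.   0. 312. 223.] ((185.49996948242188, 110.49998474121094), (312.99993896484375, 220.99996948242188), -0.0) [[450.1, 279.5], [696.0, 195.0], [630.7, -142.1], [385.2, -110.9]]
```

View pics/w1.png

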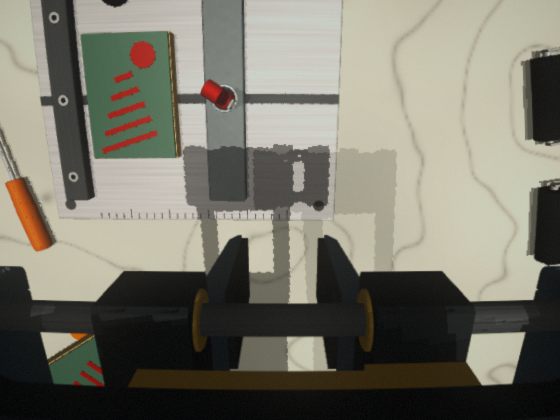

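```bash
python3 -m jog '0 0 0 0 0 -8 0;0 0 0 0 0 -10.9 0;0 0 0 0 0 -10.9 0;0 0 0 0 0 -10.9 0;0 0 0 0 0 -10.9 0' 40; python3 -m jog '0 0 0 0.12 0.7 0 0;0 0 0 0.12 0.7 0 0'
```

```text
time_s: 3.4
ee_pos: [454.3, -48.5, 23.0]
ee_rot: [180.0, 0.4, -9.6]
force: [-0.5, 0.1, 0.9]
gripper_width: 0.4
time_s: 3.65
ee_pos: [460.3, -30.8, 26.0]
ee_rot: [180.0, 0.0, -9.5]
force: [-0.7, 0.1, -0.0]
gripper_width: 0.3
```

```bash
python3 -m jog '0 0 0 0.04 0.25 0 0;0 0 0 0.08 0.5 0 0;0 0 0 0.13 0.75 0 0;0 0 0 0.17 1.0 0 0;0 0 0 0.21 1.25 0 0'; python3 -m jog '0 0 0 0.017 0.1 0 0;0 0 0 0.033 0.2 0 0;0 0 0 0.05 0.3 0 0;0 0 0 0.05 0.3 0 0;0 0 0 0.05 0.3 0 0'
```

```text
time_s: 4.28
ee_pos: [465.4, -1.1, 26.6]
ee_rot: [179.8, -0.0, -9.3]
force: [-0.3, -10.5, 1.9]
gripper_width: 0.3
time_s: 4.9
ee_pos: [466.8, 6.6, 26.6]
ee_rot: [179.8, -0.0, -9.4]
force: [-0.4, -8.8, 2.2]
gripper_width: 0.3
```

```bash
python3 -m jog '0 0 0 0.01 0.06 0 0;0 0 0 0.02 0.12 0 0;0 0 0 0.03 0.18 0 0;0 0 0 0.04 0.24 0 0;0 0 0 0.05 0.3 0 0'; python3 -m jog '0 0 0 0.01 0.06 0 0;0 0 0 0.02 0.12 0 0;0 0 0 0.03 0.18 0 0;0 0 0 0.03 0.18 0 0';python3 - <<'E'
from h import *
print(env.state()["ee_pos"],env.state()["force"])
grab_frame("top");P=cp("top")
for n in("fence","block_center"):
    d=spotter.trace(n,"top")[0]
    q=cv2.minAreaRect(np.argwhere(d["region"])[:,::-1].astype(np.float32));print(n,d["conf"],q,onz(P,q[0],41)[:2].round(1))
im=grab_frame("wrist");save(cv2.resize(im[:300,:420],None,fx=1.6,fy=1.6),"w2.png")
E
```

```text
time_s: 5.52
ee_pos: [468.0, 13.8, 26.6]
ee_rot: [179.8, -0.1, -9.4]
force: [-1.3, -10.4, 2.6]
gripper_width: 0.4
time_s: 6.02
ee_pos: [468.8, 18.5, 26.6]
ee_rot: [179.8, -0.0, -9.4]
force: [-1.3, -9.4, 1.9]
gripper_width: 0.6
[468.81182544  18.51366367  26.58451394] [-1.27203293 -9.43627533  1.89298961]
fence 0.65 ((266.5961608886719, 166.5192413330078), (13.924245834350586, 29.41741943359375), 11.309932708740234) [625.9  20.8]
block_center 0.96 ((240.83985900878906, 182.19381713867188), (31.25547218322754, 43.322933197021484), 12.994616508483887) [571.1 106.5]
```

View pics/w2.png

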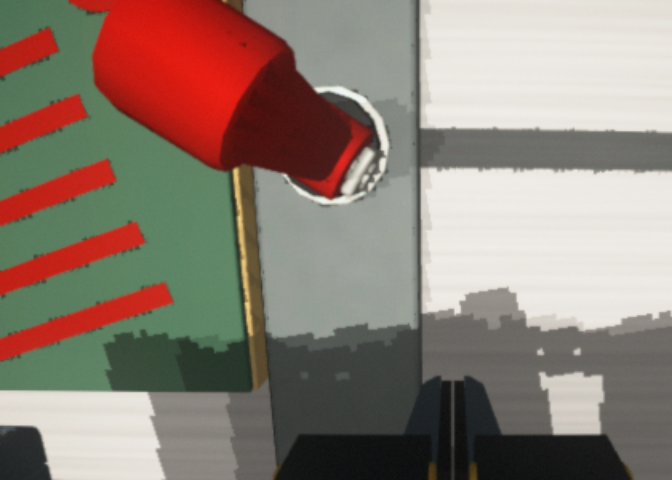

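The block is almost against the fence, still slightly askew. The fence edges are at crop x≈250–420.

```bash
python3 -m jog '0 0 0 0.007 0.04 0 0;0 0 0 0.013 0.08 0 0;0 0 0 0.02 0.12 0 0;0 0 0 0.027 0.16 0 0;0 0 0 0.033 0.2 0 0'; python3 -m jog '0 0 0 0.005 0.03 0 0;0 0 0 0.01 0.06 0 0;0 0 0 0.015 0.09 0 0'; python3 -m jog '0 0 0 0.005 0.02 0 0;0 0 0 0.01 0.04 0 0'
```

```text
time_s: 6.85
ee_pos: [469.6, 23.0, 26.6]
ee_rot: [179.8, -0.1, -9.3]
force: [0.1, -11.8, 1.4]
gripper_width: 0.2
time_s: 7.22
ee_pos: [470.0, 25.3, 26.6]
ee_rot: [179.8, -0.1, -9.3]
force: [-0.5, -11.7, 2.1]
gripper_width: 0.1
time_s: 7.48
ee_pos: [470.2, 26.2, 26.6]
ee_rot: [179.8, -0.0, -9.3]
force: [-0.3, -11.9, 2.0]
gripper_width: 0.6
```

```bash
for i in 1; do python3 -m jog '0 0 0 0.003 0.02 0 0;0 0 0 0.006 0.04 0 0'; done | grep -E 'pos|force'; python3 -m jog '0 0 0 0.003 0.02 0 0;0 0 0 0.006 0.04 0 0'| grep -E 'pos|force'; python3 -m jog '0 0 0 0.003 0.02 0 0'| grep -E 'pos|force';python3 -m jog '0 0 0 0.003 0.02 0 0'| grep -E 'pos|force'
```

```text
ee_pos: [470.3, 27.2, 26.6]
force: [-1.0, -12.1, 2.2]
ee_pos: [470.5, 28.2, 26.6]
force: [-0.8, -11.7, 2.3]
ee_pos: [470.6, 28.7, 26.6]
force: [-0.6, -11.5, 2.4]
ee_pos: [470.7, 29.2, 26.6]
force: [-0.1, -12.5, 2.1]
```

```bash
python3 - <<'E'
from h import *
im=grab_frame("scene");save(cv2.resize(im[205:345,170:345],None,fx=4.4,fy=4.2,interpolation=2),"s3.png")
E
```

```text
(no output)
```

View pics/s3.png

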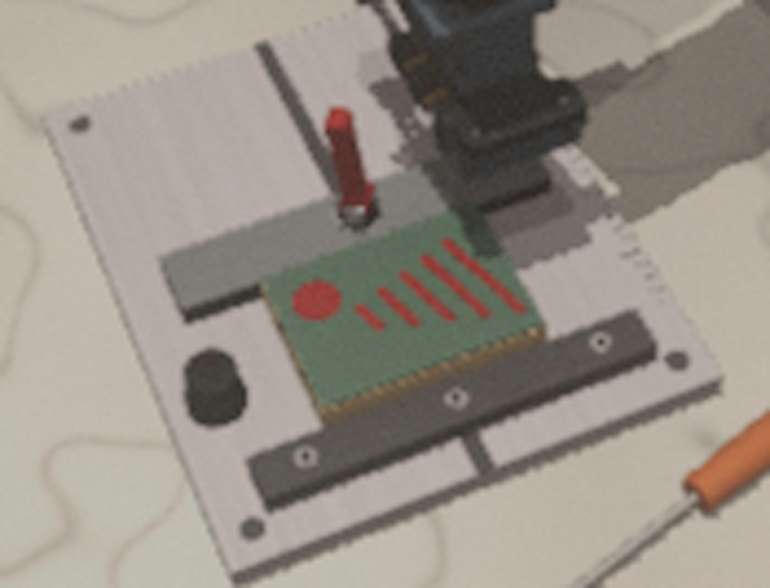

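The block is nearly square, with its front edge about parallel to the fixed fence and perhaps a few mm left. I'll keep creeping.

```bash
f(){ grep -E 'pos|force'|tr '\n' ' ';echo; }; python3 -m jog '0 0 0 0.003 0.02 0 0;0 0 0 0.006 0.04 0 0'|f; python3 -m jog '0 0 0 0.003 0.02 0 0'|f; python3 -m jog '0 0 0 0.003 0.02 0 0'|f;python3 -m jog '0 0 0 0.003 0.02 0 0'|f
```

```text
ee_pos: [470.8, 30.2, 26.6] force: [-0.6, -12.8, 1.7] 
ee_pos: [470.9, 30.7, 26.6] force: [-1.5, -12.8, 2.6] 
ee_pos: [471.0, 31.2, 26.6] force: [-0.1, -11.1, 2.2] 
ee_pos: [471.1, 31.7, 26.6] force: [-0.9, -11.7, 3.1]
```

```bash
f(){ grep -E 'pos|force'|tr '\n' ' ';echo; }; python3 -m jog '0 0 0 0.003 0.02 0 0'|f; python3 -m jog '0 0 0 0.003 0.02 0 0'|f
```

```text
ee_pos: [471.1, 32.2, 26.6] force: [-0.4, -12.5, 2.1] 
ee_pos: [471.3, 32.7, 26.6] force: [-0.3, -12.3, 2.1]
```

```bash
f(){ grep -E 'pos|force'|tr '\n' ' ';echo; }; python3 -m jog '0 0 0 0.003 0.02 0 0'|f; python3 -m jog '0 0 0 0.003 0.02 0 0'|f; python3 -m jog '0 0 0 0.003 0.02 0 0'|f;python3 - <<'E'
from h import *
grab_frame("top");P=cp("top");c=[]
for i in range(2):
  for n in("fence","block_center"):
    d=spotter.trace(n,"top")[0]
    q=cv2.minAreaRect(np.argwhere(d["region"])[:,::-1].astype(np.float32));print(n,d["conf"],q,onz(P,q[0],43)[:2].round(1))
im=grab_frame("top");save(cv2.resize(im[130:245,190:325],None,fx=5.5,fy=5,interpolation=2),"t4.png")
E
```

```text
ee_pos: [471.4, 33.2, 26.6] force: [0.2, -11.0, 2.0] 
ee_pos: [471.4, 33.7, 26.6] force: [0.3, -12.6, 2.6] 
ee_pos: [471.5, 34.2, 26.6] force: [0.1, -11.9, 2.2] 
fence 0.58 ((261.8999938964844, 166.3000030517578), (13.060647964477539, 29.264232635498047), 12.094757080078125) [626.   36.6]
block_center 0.88 ((237.1154022216797, 181.423095703125), (30.20188331604004, 41.576622009277344), 11.309932708740234) [573.2 119. ]
fence 0.58 ((261.8999938964844, 166.3000030517578), (13.060647964477539, 29.264232635498047), 12.094757080078125) [626.   36.6]
block_center 0.88 ((237.1154022216797, 181.423095703125), (30.20188331604004, 41.576622009277344), 11.309932708740234) [573.2 119. ]
```

View pics/t4.png

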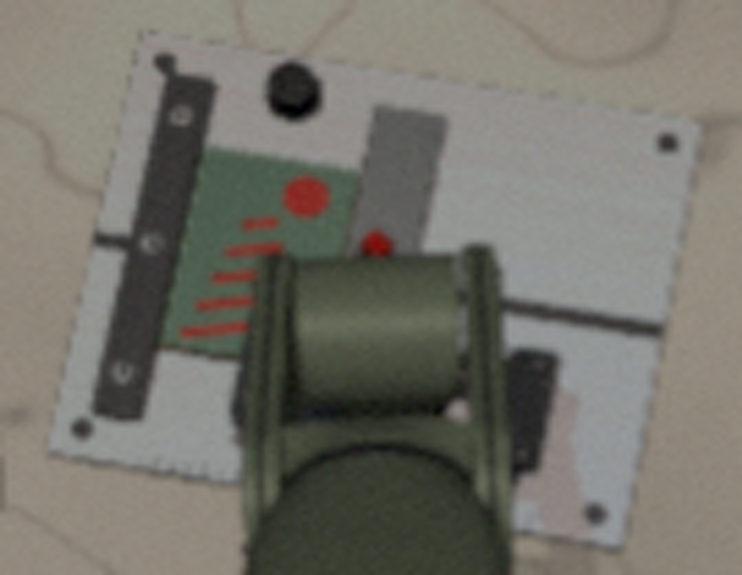

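The block now appears flush with the dark fence (left edge at crop x≈205), with at most 1–2 mm left. Next come finer steps.

```bash
f(){ grep -E 'pos|force'|tr '\n' ' ';echo; }; python3 -m jog '0 0 0 0.003 0.016 0 0'|f; python3 -m jog '0 0 0 0.003 0.016 0 0'|f; python3 -m jog '0 0 0 0.003 0.016 0 0'|f
```

```text
ee_pos: [471.6, 34.6, 26.6] force: [-0.0, -11.8, 2.5] 
ee_pos: [471.7, 35.0, 26.6] force: [-1.3, -11.8, 1.3] 
ee_pos: [471.7, 35.4, 26.6] force: [-1.1, -11.5, 1.0]
```

```bash
f(){ grep -E 'pos|force'|tr '\n' ' ';echo; }; python3 -m jog '0 0 0 0.002 0.012 0 0'|f; python3 -m jog '0 0 0 0.002 0.012 0 0'|f
```

```text
ee_pos: [471.8, 35.7, 26.6] force: [0.7, -10.9, 2.5] 
ee_pos: [471.8, 36.0, 26.6] force: [-0.7, -12.6, 2.5]
```

```bash
f(){ grep -E 'pos|force'|tr '\n' ' ';echo; }; python3 -m jog '0 0 0 0.002 0.012 0 0'|f; python3 -m jog '0 0 0 0.002 0.012 0 0'|f;python3 -m jog '0 0 0 0.002 0.012 0 0'|f
```

```text
ee_pos: [471.9, 36.3, 26.6] force: [0.1, -11.9, 1.6] 
ee_pos: [471.9, 36.6, 26.6] force: [-0.1, -12.3, 1.6] 
ee_pos: [472.0, 36.6, 26.6] force: [-0.3, -14.1, 2.7]
```

```bash
f(){ grep -E 'pos|force'|tr '\n' ' ';echo; }; python3 -m jog '0 0 0 0.002 0.012 0 0'|f; python3 -m jog '0 0 0 0.002 0.012 0 0'|f
```

```text
ee_pos: [471.9, 36.7, 26.6] force: [-0.2, -15.0, 2.6] 
ee_pos: [471.9, 36.7, 26.6] force: [-0.8, -16.0, 2.7]
```

The position is now held while force rises, so the block has bottomed out. I'll push a little more, to about 25 N, to square it.

```bash
f(){ grep -E 'pos|force'|tr '\n' ' ';echo; }; python3 -m jog '0 0 0 0.006 0.036 0 0'|f; python3 -m jog '0 0 0 0.006 0.036 0 0;0 0 0 0.006 0.036 0 0'|f; python3 -m jog '0 0 0 0.006 0.036 0 0;0 0 0 0.006 0.036 0 0'|f
python3 -m jog '0 0 0 0 -0.3 0 0;0 0 0 -0.15 -0.9 0 0;0 0 0 -0.15 -0.9 4 0;0 0 0 -0.15 -0.9 8 0;0 0 0 -0.15 -0.9 10 0'
```

```text
ee_pos: [471.9, 36.7, 26.6] force: [-0.8, -21.9, 3.2] 
ee_pos: [471.9, 36.8, 26.6] force: [-1.4, -22.7, 2.3] 
ee_pos: [471.9, 36.8, 26.6] force: [-1.2, -27.5, 4.6] 
time_s: 12.32
ee_pos: [468.1, 19.8, 215.7]
ee_rot: [-180.0, 0.0, -9.5]
force: [1.1, 0.2, -0.3]
gripper_width: 0.6
```

```bash
python3 -m jog '0 0 0 1.7 1.65 1.5 0.5;0 0 0 1.7 1.65 1.5 0.5;0 0 0 1.7 1.65 1.5 0.5'; python3 - <<'E'
from h import *
im=grab_frame("wrist");P=cp("wrist");print((-P[2].T@P[3]).round(),env.state()["ee_pos"].round(1))
b=None
for q in("lever","bolt_head","fence","block_center"):
  for d in spotter.trace(q,"wrist")[:1]:
    r=cv2.minAreaRect(np.argwhere(d["region"])[:,::-1].astype(np.float32))
    print(q,round(d["conf"],2),np.array(d["box"]).round(),r,onz(P,r[0],43).round(1))
    if q=="lever": b=d["box"]
x,y,w,h=[int(v) for v in b];print(x,y,w,h)
x0,y0=max(x+w//2-70,0),max(y+h//2-52,0);print(x0,y0)
save(cv2.resize(im[y0:y0+105,x0:x0+140],None,fx=5.5,fy=5.5,interpolation=2),"w5.png")
save(im,"w5full.png")
E
```

```text
time_s: 12.7
ee_pos: [510.3, 61.1, 250.3]
ee_rot: [179.9, 0.1, -9.4]
force: [0.4, -0.2, -0.9]
gripper_width: 26.9
[590.  48. 419.] [509.7  60.7 249.7]
lever 0.62 [269. 116.  32.  32.] ((284.4647216796875, 132.8411865234375), (24.236093521118164, 21.475019454956055), 32.47119140625) [558.   50.5  43. ]
bolt_head 0.78 [267. 122.  33.  21.] ((282.0000305175781, 131.5), (28.991378784179688, 26.162948608398438), 45.0) [559.7  52.7  43. ]
fence 0.95 [260.   5.  46. 236.] ((282.0, 122.0), (236.0, 46.0), 90.0) [569.   51.2  43. ]
block_center 0.72 [157.  56. 102. 139.] ((208.90895080566406, 125.9457015991211), (139.48654174804688, 102.05960083007812), 89.20427703857422) [577.5 123.9  43. ]
268 116 31 32
213 80
```

View pics/w5.png

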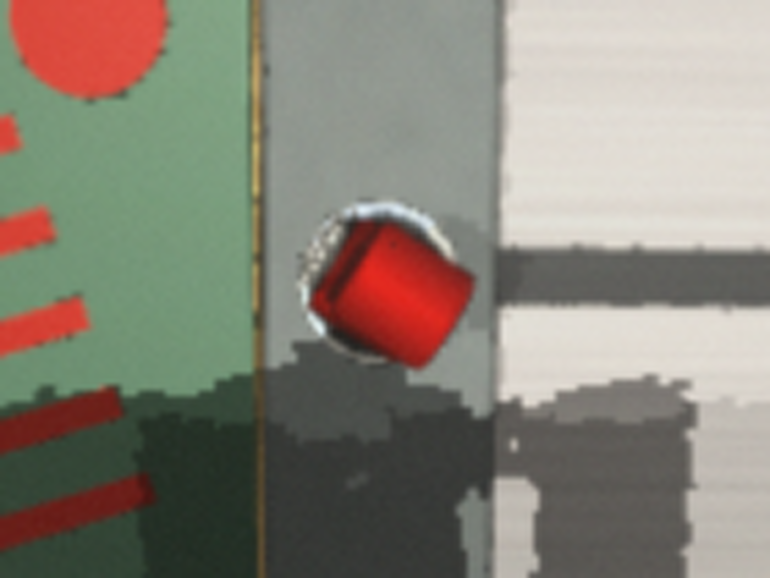

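The block is flush against the fence (gold edge at crop x≈258). The lever top's corners are at (385,220), (473,285), (418,368) and (330,298), and the washer centre is at about (380,281).

```bash
python3 - <<'E'
from h import *
P=cp("wrist")
c=np.array([(385,220),(473,285),(418,368),(330,298)])/5.5+[213,80]-[.4,.4]
w=np.array([onz(P,u,138)[:2] for u in c]);print(w.round(1),w.mean(0))
for i in range(4):
  e=w[(i+1)%4]-w[i];print(np.linalg.norm(e).round(1),np.degrees(np.arctan2(e[1],e[0])).round(1))
print("washer",onz(P,np.array((380,281))/5.5+[212.6,79.6],40))
print(env.state()["qpos"].round(1))
f=[onz(P,u,38)[:2] for u in [(258.5,20),(259.7,180)]];e=f[0]-f[1];print("fence dir",np.degrees(np.arctan2(e[1],e[0])))
E
```

```text
[[576.4  49.4]
 [565.8  39.1]
 [555.9  48.3]
 [567.4  58.6]] [566.38553287  48.83981332]
14.8 -135.4
13.5 137.0
15.4 42.1
12.9 -45.3
washer [560.93750236  52.79772449  40.        ]
[  5.5  11.6  93.7  -0.   74.9 105. ]
fence dir -9.981078208241986
```

```bash
python3 -m jog '0 0 2 1 -0.5 0 0.5;0 0 4 2 -1 0 0.5;0 0 6 3.16 -1.47 0 0.5;0 0 8 3.16 -1.47 0 0.5;0 0 10 3.16 -1.47 0 0.5'|tail -3; python3 -m jog '0 0 2 0 0 0 0.5;0 0 4 0 0 0 0.5;0 0 6 0 0 0 0.5;0 0 8 0 0 0 0.5;0 0 10 0 0 0 0.5'|tail -3;python3 -m jog '0 0 2 0 0 0 0.5;0 0 4 0 0 0 0.5;0 0 6 0 0 0 0.5;0 0 8 0 0 0 0.5;0 0 8.7 0 0 0 0.5'; python3 - <<'E'
from h import *
im=grab_frame("wrist");P=cp("wrist");print((-P[2].T@P[3]).round(),env.state()["ee_pos"].round(1),env.state()["ee_rot"].round(1),env.state()["qpos"].round(1))
for z in(40,56,138):print(z,proj(P,[561,52.8,z]))
save(im,"w6full.png")
u=proj(P,[561,52.8,60])[0].astype(int);x0,y0=max(u[0]-70,0),max(u[1]-52,0);print(x0,y0)
save(cv2.resize(im[y0:y0+105,x0:x0+140],None,fx=5.5,fy=5.5,interpolation=2),"w6.png")
for q in("lever","bolt_head"):
  for d in spotter.trace(q,"wrist")[:1]: print(q,d["conf"],d["box"])
E
```

```text
ee_rot: [-179.9, 0.1, 40.8]
force: [0.2, 0.2, -1.1]
gripper_width: 46.0
ee_rot: [-179.9, 0.0, 90.8]
force: [-0.3, -0.4, -0.5]
gripper_width: 45.5
time_s: 14.82
ee_pos: [589.5, 24.0, 250.6]
ee_rot: [-179.9, -0.1, 134.1]
force: [-0.1, 0.3, -1.1]
gripper_width: 45.3
[534.  82. 420.] [589.6  24.  250.6] [-179.9   -0.   134.2] [  1.2  18.6  83.9  -0.   77.6 -42.9]
40 [[282.14730652 142.15254204]]
56 [[282.10856404 143.88536558]]
138 [[281.84367056 155.74090241]]
212 92
lever 0.65 [274.0, 131.0, 19.6, 42.3]
bolt_head 0.86 [268.0, 129.1, 30.2, 40.4]
```

View pics/w6.png

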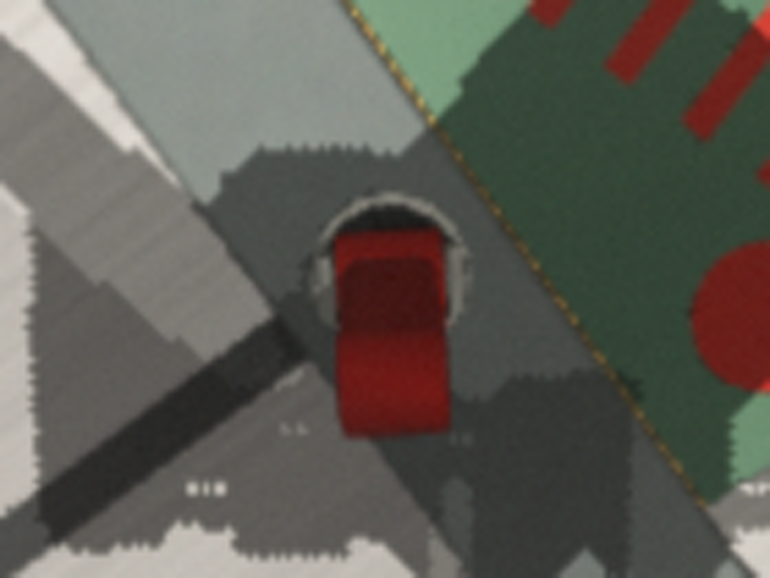

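The view from the opposite side confirms it: the washer centre (390,273) is within 1 px of prediction. The lever edges are aligned with the jaws, and it leans about 4° towards its fold side. Now descend and grip.

```bash
python3 -m jog '0 0 0 -1.13 1.15 0 0.5;0 0 0 -1.13 1.15 -2 0.5;0 0 0 -1.13 1.15 -4.5 0.5;0 0 0 -1.13 1.15 -6.3 0.5;0 0 0 -1.13 1.15 -6.3 0.5'; python3 -m jog '0 0 0 0 0 0 0;0 0 0 0 0 0 0;0 0 0 0 0 0 0;0 0 0 0 0 0 0;0 0 0 0 0 0 0' 45; python3 -c "
from h import *
s=env.state();print(s['force'],s['torque'],s['effort'][5],s['gripper_width'],s['qpos'])"
```

```text
time_s: 15.6
ee_pos: [559.0, 52.8, 90.6]
ee_rot: [-179.6, -0.3, 133.9]
force: [-0.8, -0.5, 0.7]
gripper_width: 45.6
time_s: 16.23
ee_pos: [562.2, 52.6, 95.2]
ee_rot: [180.0, 0.1, 134.0]
force: [-2.8, -1.6, 5.9]
gripper_width: 15.6
[-2.83467461 -1.58354076  5.93873276] [-0.4692989   0.28243203 -0.01671337] 0.01635224965866655 15.630049272838567 [ 4.21835524e+00  2.31004406e+01  1.00842620e+02 -8.33568388e-02
  5.59793244e+01 -3.97638673e+01]
```

```bash
cat > st.py <<'E'
from h import *
s=env.state();print(s['time_s'],s['ee_pos'].round(1),s['ee_rot'].round(2),'F',s['force'].round(1),'T',s['torque'].round(3),'e6',s['effort'][5].round(3),'q6',s['qpos'][5].round(2),'w',s['gripper_width'].round(1))
E
python3 -m jog '0 0 -1.2 0 0 0 0;0 0 -2.4 0 0 0 0;0 0 -3.6 0 0 0 0;0 0 -4.8 0 0 0 0;0 0 -6 0 0 0 0'>/dev/null; python3 st.py;python3 -m jog '0 0 -1.2 0 0 0 0;0 0 -2.4 0 0 0 0;0 0 -3.6 0 0 0 0;0 0 -4.8 0 0 0 0;0 0 -6 0 0 0 0'>/dev/null; python3 st.py
```

```text
Traceback (most recent call last):
  File "st.py", line 2, in <module>
    s=env.state();print(s['time_s'],s['ee_pos'].round(1),s['ee_rot'].round(2),'F',s['force'].round(1),'T',s['torque'].round(3),'e6',s['effort'][5].round(3),'q6',s['qpos'][5].round(2),'w',s['gripper_width'].round(1))
                                                                                                                                                                                           ^^^^^^^^^^^^^^^^^^^^^^^^
AttributeError: 'float' object has no attribute 'round'
Traceback (most recent call last):
  File "st.py", line 2, in <module>
    s=env.state();print(s['time_s'],s['ee_pos'].round(1),s['ee_rot'].round(2),'F',s['force'].round(1),'T',s['torque'].round(3),'e6',s['effort'][5].round(3),'q6',s['qpos'][5].round(2),'w',s['gripper_width'].round(1))
                                                                                                                                                                                           ^^^^^^^^^^^^^^^^^^^^^^^^
AttributeError: 'float' object has no attribute 'round'
```

```bash
sed -i "s/s\['gripper_width'\].round(1)/round(float(s['gripper_width']),1)/" st.py; python3 st.py; python3 -m jog '0 0 -1 0 0 0 0;0 0 -2 0 0 0 0;0 0 -3 0 0 0 0;0 0 -4 0 0 0 0' >/dev/null;python3 st.py
```

```text
17.475 [560.9  52.2  95.2] [-1.7996e+02  1.3000e-01  7.3850e+01] F [-4.3 -2.8  7.5] T [-0.709  0.879 -0.006] e6 -0.627 q6 20.43 w 15.8
17.975 [560.5  52.3  95.2] [-1.7995e+02  1.6000e-01  5.3870e+01] F [-5.5 -2.6  8.3] T [-0.6    1.132  0.059] e6 -0.514 q6 40.4 w 15.9
```

```bash
python3 -m jog '0 0 -0.5 -0.05 0 0.06 0;0 0 -1 -0.05 0 0.06 0' >/dev/null;python3 st.py; python3 -m jog '0 0 -0.6 0 0 0 0' >/dev/null;python3 st.py;python3 -m jog '0 0 -0.6 0 0 0 0' >/dev/null;python3 st.py;python3 -m jog '0 0 -0.6 0 0 0 0' >/dev/null;python3 st.py;python3 -m jog '0 0 -0.6 0 0 0 0' >/dev/null;python3 st.py
```

```text
18.225 [560.   52.3  95.4] [1.7998e+02 1.1000e-01 4.8960e+01] F [-1.1 -2.  -0.3] T [-0.574  0.219  0.091] e6 -0.235 q6 45.33 w 16.0
18.35 [559.9  52.4  95.4] [1.7999e+02 1.2000e-01 4.5940e+01] F [-0.5 -3.2 -0. ] T [-0.537  0.265  0.038] e6 -0.306 q6 48.35 w 16.1
18.475 [559.9  52.4  95.4] [1.7999e+02 1.2000e-01 4.2940e+01] F [-1.5 -3.1 -0.1] T [-0.503  0.27   0.042] e6 -0.293 q6 51.35 w 16.1
18.6 [559.8  52.5  95.4] [1.7999e+02 1.2000e-01 3.9930e+01] F [-1.7 -1.7 -0.2] T [-0.471  0.293  0.049] e6 -0.293 q6 54.35 w 15.7
18.725 [559.8  52.5  95.4] [1.7999e+02 1.3000e-01 3.6930e+01] F [-2.2 -1.8 -0.8] T [-0.479  0.374  0.029] e6 -0.293 q6 57.35 w 15.8
```

```bash
python3 -m jog '0 0 -0.6 0 0 0 0' >/dev/null;python3 st.py; python3 -m jog '0 0 -0.6 0 0 0 0' >/dev/null;python3 st.py;python3 -m jog '0 0 -0.6 0 0 0 0' >/dev/null;python3 st.py
```

```text
18.85 [559.7  52.6  95.4] [1.800e+02 1.300e-01 3.393e+01] F [-1.6 -2.3  1.5] T [-0.377  0.364  0.04 ] e6 -0.292 q6 60.35 w 15.6
18.975 [559.7  52.6  95.4] [1.800e+02 1.300e-01 3.092e+01] F [-2.  -0.9  0.4] T [-0.377  0.415  0.04 ] e6 -0.292 q6 63.35 w 15.9
19.1 [559.6  52.7  95.4] [1.800e+02 1.300e-01 2.792e+01] F [-1.1 -0.8 -0.2] T [-0.306  0.429  0.077] e6 -0.292 q6 66.35 w 16.1
```

```bash
python3 -m jog '0 0 -0.6 0 0 0 0' >/dev/null;python3 st.py; python3 -m jog '0 0 -0.6 0 0 0 0' >/dev/null;python3 st.py;python3 -m jog '0 0 -0.6 0 0 0 0' >/dev/null;python3 st.py
```

```text
19.225 [559.6  52.7  95.4] [1.800e+02 1.300e-01 2.492e+01] F [-2.8 -2.3  1.1] T [-0.336  0.471  0.052] e6 -0.292 q6 69.35 w 16.0
19.35 [559.6  52.8  95.4] [1.800e+02 1.300e-01 2.192e+01] F [-2.  -1.4 -0.1] T [-0.241  0.483  0.021] e6 -0.292 q6 72.35 w 15.7
19.475 [559.5  52.9  95.4] [-1.800e+02  1.400e-01  1.892e+01] F [-1.6 -2.4  0.1] T [-0.164  0.539  0.078] e6 -0.292 q6 75.35 w 16.2
```

```bash
python3 -m jog '0 0 -0.6 0 0 0 0' >/dev/null;python3 st.py; python3 -m jog '0 0 -0.6 0 0 0 0' >/dev/null;python3 st.py
```

```text
19.6 [559.5  52.9  95.4] [-1.800e+02  1.400e-01  1.592e+01] F [-2.6 -1.   1.4] T [-0.119  0.53  -0.013] e6 -0.292 q6 78.35 w 15.8
19.725 [559.5  53.   95.4] [-1.800e+02  1.400e-01  1.291e+01] F [-2.1 -1.2  1.1] T [-0.106  0.502  0.01 ] e6 -0.292 q6 81.35 w 16.0
```

e6 is a nearly noise-free torque gauge, with a running-in baseline of −0.292.

```bash
python3 -m jog '0 0 -0.6 0 0 0 0' >/dev/null;python3 st.py; python3 -m jog '0 0 -0.6 0 0 0 0' >/dev/null;python3 st.py;python3 -m jog '0 0 -0.6 0 0 0 0' >/dev/null;python3 st.py
```

```text
19.85 [559.4  53.1  95.4] [-1.80e+02  1.40e-01  9.91e+00] F [-1.7 -1.4  0.3] T [-0.05   0.541  0.042] e6 -0.292 q6 84.35 w 16.1
19.975 [559.4  53.1  95.4] [-1.80e+02  1.40e-01  6.91e+00] F [-2.2 -0.5 -0.3] T [-0.034  0.515  0.121] e6 -0.292 q6 87.35 w 16.0
20.1 [559.4  53.2  95.4] [-1.8e+02  1.4e-01  3.9e+00] F [-2.1  0.6  0.3] T [-0.012  0.537  0.06 ] e6 -0.291 q6 90.35 w 16.0
```

```bash
python3 -m jog '0 0 -0.6 0 0 0 0' >/dev/null;python3 st.py; python3 -m jog '0 0 -0.6 0 0 0 0' >/dev/null;python3 st.py
```

```text
20.225 [559.4  53.2  95.4] [-1.8e+02  1.4e-01  9.0e-01] F [-1.9 -0.3  0.8] T [0.169 0.561 0.103] e6 -0.291 q6 93.35 w 15.7
20.35 [559.4  53.3  95.4] [-1.8e+02  1.5e-01 -2.1e+00] F [-2.7  0.4  0.3] T [0.104 0.527 0.021] e6 -0.291 q6 96.35 w 16.2
```

```bash
python3 -m jog '0 0 -0.6 0 0 0 0' >/dev/null;python3 st.py; python3 -m jog '0 0 -0.6 0 0 0 0' >/dev/null;python3 st.py
```

```text
20.475 [559.4  53.4  95.4] [-1.8e+02  1.5e-01 -5.1e+00] F [-2.7  0.1  0.2] T [0.182 0.562 0.098] e6 -0.291 q6 99.35 w 15.7
20.6 [559.4  53.5  95.4] [-1.8e+02  1.4e-01 -8.1e+00] F [-2.3  0.2  0.2] T [0.216 0.557 0.117] e6 -0.291 q6 102.35 w 16.2
```

```bash
python3 -m jog '0 0 -0.6 0 0 0 0' >/dev/null;python3 st.py; python3 -m jog '0 0 -0.6 0 0 0 0' >/dev/null;python3 st.py
```

```text
20.725 [559.4  53.5  95.4] [-1.800e+02  1.500e-01 -1.111e+01] F [-2.5  1.   0.9] T [0.269 0.51  0.044] e6 -0.291 q6 105.35 w 16.1
20.85 [559.4  53.6  95.4] [-1.800e+02  1.500e-01 -1.411e+01] F [-1.9  1.4  0.9] T [0.349 0.523 0.08 ] e6 -0.291 q6 108.35 w 16.0
```

```bash
python3 -m jog '0 0 -0.6 0 0 0 0' >/dev/null;python3 st.py; python3 -m jog '0 0 -0.6 0 0 0 0' >/dev/null;python3 st.py
```

```text
20.975 [559.4  53.7  95.4] [-1.800e+02  1.500e-01 -1.712e+01] F [-2.9  0.6  0.3] T [0.375 0.568 0.019] e6 -0.291 q6 111.35 w 16.0
21.1 [559.4  53.7  95.4] [ 1.800e+02  1.500e-01 -2.012e+01] F [-2.5  1.1 -0.2] T [0.358 0.519 0.084] e6 -0.291 q6 114.35 w 16.0
```

```bash
python3 -m jog '0 0 -0.5 0 0 0 0' >/dev/null;python3 st.py; python3 -m jog '0 0 -0.5 0 0 0 0' >/dev/null;python3 st.py
```

```text
21.225 [559.5  53.8  95.4] [-1.80e+02  1.50e-01 -2.26e+01] F [-3.   2.4  1.3] T [0.469 0.546 0.046] e6 -0.221 q6 116.84 w 16.1
21.35 [559.5  53.9  95.4] [-1.80e+02  1.50e-01 -2.51e+01] F [-1.   1.9  0.9] T [0.49  0.571 0.066] e6 -0.214 q6 119.33 w 16.3
```

```bash
python3 -m jog '0 0 -0.5 0 0 0 0' >/dev/null;python3 st.py; python3 -m jog '0 0 -0.5 0 0 0 0' >/dev/null;python3 st.py
```

```text
21.475 [559.5  53.9  95.4] [ 1.800e+02  1.500e-01 -2.759e+01] F [-2.2  2.   0.7] T [0.554 0.524 0.156] e6 -0.155 q6 121.82 w 16.0
21.6 [559.5  53.9  95.4] [ 1.800e+02  1.500e-01 -3.009e+01] F [-2.5  1.8  0.1] T [0.591 0.472 0.159] e6 -0.123 q6 124.32 w 16.1
```

Resistance starts at about yaw −26 (Tz +0.1). Two more small steps.

```bash
python3 -m jog '0 0 -0.5 0 0 0 0' >/dev/null;python3 st.py; python3 -m jog '0 0 -0.5 0 0 0 0' >/dev/null;python3 st.py; python3 -m jog '0 0 0 0 0 0 0;0 0 0 0 0 0 0' >/dev/null;python3 st.py
```

```text
21.725 [559.6  54.   95.4] [ 1.7999e+02  1.5000e-01 -3.2580e+01] F [-1.7  2.3  0.6] T [0.584 0.499 0.183] e6 -0.09 q6 126.82 w 15.8
21.85 [559.5  54.   95.4] [ 1.7999e+02  1.5000e-01 -3.5070e+01] F [-3.1  2.6  0.5] T [0.633 0.432 0.216] e6 -0.057 q6 129.31 w 16.0
22.1 [559.7  53.9  95.4] [ 1.7999e+02  1.3000e-01 -3.4980e+01] F [-4.2  4.6  2.7] T [0.994 0.938 0.152] e6 0.148 q6 129.21 w 16.0
```

Snug: +0.17 N·m over running in, about 8° past first resistance. Release, retreat up and behind the lever (opposite its fold direction, world 145°), and shut the fingers.

```bash
python3 -m jog '0 0 0 0 0 0 0.5;0 0 0 0 0 0 0.5;0 0 0 0 0 0 0.5;0 0 0 0 0 0 0.5'|tail -2; python3 -m jog '0 0 0 0 0 2 0.5;0 0 0 0 0 2.6 0.5;0 0 0 1.48 -1.02 2.6 0;0 0 0 1.48 -1.02 2.6 0;0 0 0 1.48 -1.02 2.6 0'; python3 - <<'E'
from h import *
im=grab_frame("wrist");P=cp("wrist");ax=np.array([560,53.]);u=np.array([-.823,.568])
for s,z in((0,56),(0,138),(0,40)):print(proj(P,[*(ax+s*u),z]))
save(im,"w7.png");exec(open("st.py").read())
E
```

```text
force: [-0.2, 0.1, -1.1]
gripper_width: 45.4
time_s: 23.22
ee_pos: [596.7, 27.7, 159.3]
ee_rot: [179.9, 0.1, -35.0]
force: [-0.6, 0.1, 0.4]
gripper_width: 18.2
[[283.23473792 262.30981569]]
[[283.74404942 319.91735868]]
[[283.16455398 254.38210413]]
23.275 [596.6  27.9 159.5] [ 1.7993e+02  1.1000e-01 -3.5000e+01] F [0.3 0.6 0. ] T [0.075 0.076 0.033] e6 0.002 q6 126.57 w 14.2
```

View pics/w7.png

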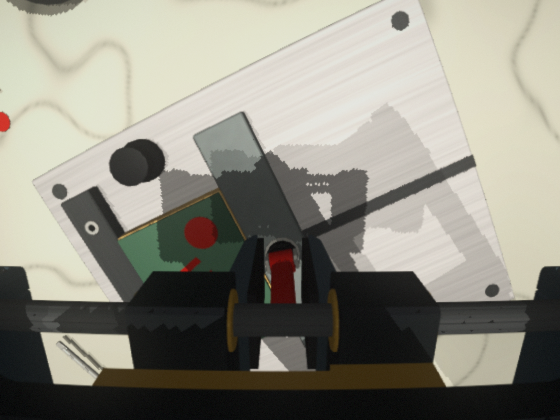

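The view shows the lever standing between the shut-moving fingers at (282,280), in line with the tool, and the bolt pin ahead at (282,247). Lower and push it over.

```bash
python3 -m jog '0 0 0 0 0 -1 0;0 0 0 0 0 -2.06 0;0 0 0 0 0 -2.06 0'>/dev/null;python3 st.py; python3 -m jog '0 0 0 -0.5 0.34 0 0;0 0 0 -0.8 0.55 0 0;0 0 0 -1.05 0.72 0 0;0 0 0 -1.25 0.863 0 0;0 0 0 -1.45 1.0 0 0'>/dev/null;python3 st.py
```

```text
23.65 [595.2  28.2 106.7] [179.8    0.27 -34.96] F [-0.3 -0.5  0.6] T [0.112 0.008 0.01 ] e6 0.001 q6 126.56 w 0.5
24.275 [562.8  52.1 109.8] [-179.94   -0.27  -34.95] F [ 5.1 -4.3 -0.6] T [-0.679 -0.642  0.017] e6 0.004 q6 129.22 w 0.0
```

```bash
python3 -m jog '0 0 0 -0.2 0.136 0 0;0 0 0 -0.46 0.318 -0.2 0;0 0 0 -0.757 0.522 -0.52 0;0 0 0 -0.987 0.681 -0.84 0;0 0 0 -1.15 0.795 -1.12 0'>/dev/null;python3 st.py; python3 -m jog '0 0 0 -0.13 0.09 -0.24 0;0 0 0 -0.26 0.18 -0.48 0;0 0 0 -0.29 0.2 -0.6 0;0 0 0 -0.33 0.225 -0.66 0'>/dev/null;python3 st.py
```

```text
24.9 [532.8  72.3  81.9] [-1.7998e+02 -1.4000e-01 -3.4960e+01] F [ 1.5 -3.6  6.2] T [-0.702 -0.091  0.051] e6 0.02 q6 131.56 w -0.0
25.4 [526.   78.2  65.6] [-179.87   -0.21  -34.98] F [ 2.8 -3.2  4.6] T [-0.451 -0.42  -0.018] e6 0.017 q6 132.26 w 0.6
```

```bash
python3 -m jog '0 0 0 0 0 -0.08 0'>/dev/null;python3 st.py; python3 -m jog '0 0 0 0 0 -0.08 0'>/dev/null;python3 st.py; python3 -m jog '0 0 0 0 0 -0.06 0'>/dev/null;python3 st.py
```

```text
25.525 [525.8  78.3  63.6] [-179.87   -0.18  -34.99] F [ 1.6 -1.9  5.5] T [-0.353 -0.29   0.021] e6 0.023 q6 132.26 w 0.4
25.65 [525.7  78.4  62. ] [-1.7987e+02 -1.6000e-01 -3.5000e+01] F [-0.7 -1.4 13.1] T [-0.388  0.021  0.004] e6 -0.018 q6 132.26 w 0.2
25.775 [525.6  78.6  61.4] [-1.7985e+02 -1.5000e-01 -3.5010e+01] F [-3.9 -2.  21.2] T [-0.386  0.389 -0.099] e6 -0.032 q6 132.26 w 0.3
```

It bottomed out (21 N at z≈61.5). Lift off and check.

```bash
python3 -m jog '0 0 0 0 0 0 0;0 0 0 0 0 1 0;0 0 0 0 0 3.5 0;0 0 0 2 -2.5 6 0;0 0 0 4 -5 7 0'>/dev/null; python3 -m jog '0 0 0 -3 -5 0 0;0 0 0 -3 -5 0 0;0 0 0 -3 -5 0 0;0 0 0 -3 -5 0 0;0 0 0 -3 -5 0 0'>/dev/null;python3 st.py; python3 - <<'E'
from h import *
im=grab_frame("scene");save(cv2.resize(im[205:345,170:345],None,fx=4.4,fy=4.2,interpolation=2),"s8.png")
S=cp("scene")
for d in spotter.trace("lever","scene")[:1]:print(d["box"],d["conf"])
u=np.array([-.823,.568])
for s,z in((0,56),(82,56),(82,63)):print(proj(S,[*(np.array([560,53])+s*u),z]))
for n in("fence","block_center","loupe"):
  grab_frame("top");P=cp("top")
  for d in spotter.trace(n,"top")[:1]:
    q=cv2.minAreaRect(np.argwhere(d["region"])[:,::-1].astype(np.float32));print(n,d["conf"],q,onz(P,q[0],40)[:2].round(1))
E
```

```text
27.025 [ 516.5 -128.6  210. ] [-1.7994e+02  2.0000e-02 -3.4950e+01] F [-0.4  0.3  0.5] T [ 0.085  0.052 -0.038] e6 0.003 q6 109.67 w 0.4
[249.2, 246.8, 36.5, 10.3] 0.56
[[252.25695622 253.10122371]]
[[283.62159958 253.10048686]]
[[283.62256371 251.52297699]]
fence 0.6 ((256.6153869628906, 185.92308044433594), (16.08152198791504, 70.20956420898438), 11.309932708740234) [559.1  53.4]
block_center 0.79 ((177.65516662597656, 301.8620910644531), (43.33112335205078, 59.613121032714844), 66.80140686035156) [170.3 306.5]
loupe 0.31 ((256.3846435546875, 186.07691955566406), (16.081523895263672, 70.20958709716797), 11.309932708740234) [558.6  54.1]
```

View pics/s8.png

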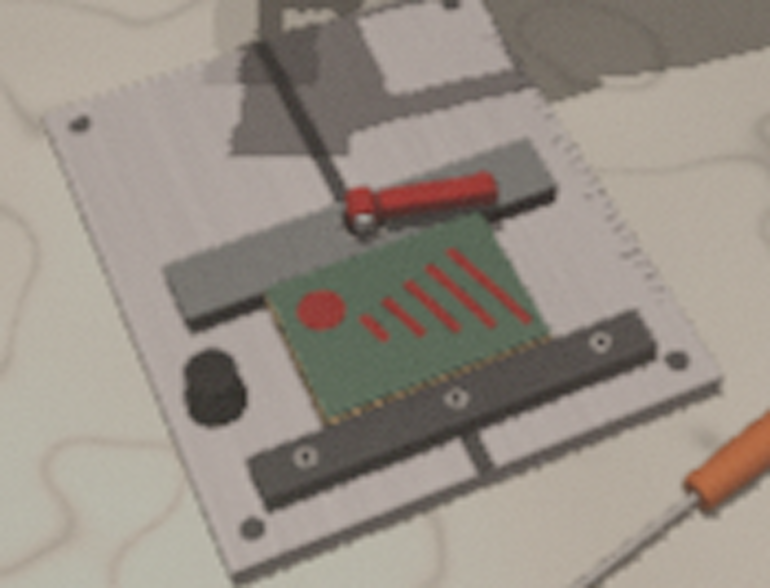

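The lever lies flat from (362,200) to (490,185). The block is flush between the fences and the loupe is undisturbed. One numeric check of the lever angle, using the red pixels in the top and scene views:

```bash
python3 - <<'E'
from h import *
R=[]
for n,(x,y,w,h) in (("scene",(248,243,40,16)),("top",(238,174,40,45))):
  im=grab_frame(n).astype(int);P=cp(n)
  if n=="top":
    u=proj(P,[[560,53,56],[493,99.6,56]]);print("pred top",u.round(1)); c=u.mean(0); x,y,w,h=int(c[0]-14),int(c[1]-14),28,28
  s=im[y:y+h,x:x+w];m=(s[...,0]>1.8*s[...,1])&(s[...,0]>70)
  k,l,st,_=cv2.connectedComponentsWithStats(m.astype(np.uint8));i=1+st[1:,4].argmax()
  p=np.argwhere(l==i)[:,::-1]+[x,y];c=p.mean(0);a=np.linalg.svd(p-c)[2][0];t=(p-c)@a
  e=[c+a*t.min(),c+a*t.max()];print(n,len(p),np.round(e,1));R.append((P,e))
S,T=R
for i in(0,1):
  for j in(0,1):print(i,j,tri([ray(S[0],S[1][i]),ray(T[0],T[1][j])]).round(1))
E
```

```text
scene 182 [[281.9 248.6]
 [248.8 253.4]]
pred top [[256.5 184.8]
 [242.1 204.5]]
top 131 [[257.8 181.9]
 [246.6 206.3]]
0 0 [531.3  76.2  93.2]
0 1 [487.4  84.7  54.9]
1 0 [568.9  49.3  57.7]
1 1 [526.6  62.   35.7]
```

The lever is level, but its heading reads about 157° against the expected 145°. It may have turned back a little during folding, so I'll measure it closely with the wrist camera.

```bash
python3 -m jog '0 0 0 -1.2 9 1.6 0;0 0 0 -1.2 9 1.6 0;0 0 0 -1.2 9 1.6 0;0 0 0 -1.2 9 1.6 0;0 0 0 -1.2 9 1.6 0'>/dev/null; python3 -m jog '0 0 0 0 0 0 0'>/dev/null; python3 st.py; python3 - <<'E'
from h import *
im=grab_frame("wrist");P=cp("wrist");s=im.astype(int)
u=proj(P,[[560,53,56],[490,92,56]]);print(u.round());c=u.mean(0)
m=(s[...,0]>1.8*s[...,1])&(s[...,0]>60)
k,l,st,ce=cv2.connectedComponentsWithStats(m.astype(np.uint8));i=1+np.argmin([np.linalg.norm(q-c)+(1e4 if a<300 else 0) for q,a in zip(ce[1:],st[1:,4])])
r=cv2.minAreaRect(np.argwhere(l==i)[:,::-1].astype(np.float32));print(st[i],r)
b=np.array([onz(P,v,63)[:2] for v in cv2.boxPoints(r)])
for j in range(4):
  e=b[(j+1)%4]-b[j];print(b[j].round(1),np.linalg.norm(e).round(1),np.degrees(np.arctan2(e[1],e[0])).round(1))
x0,y0=int(c[0]-100),max(int(c[1]-75),0);print(x0,y0)
save(cv2.resize(im[y0:y0+150,x0:x0+200],None,fx=4,fy=4,interpolation=2),"w9.png")
E
```

```text
28.275 [485.8  94.6 249.8] [ 1.7995e+02 -1.0000e-02 -3.4990e+01] F [ 0.3 -0.5 -0. ] T [0.123 0.022 0.014] e6 -0.0 q6 134.71 w 0.8
[[273.  97.]
 [282. 180.]]
[ 262   86   35   95 1585] ((278.5306396484375, 133.2508544921875), (94.3902587890625, 20.387910842895508), 80.31121826171875)
[573.   57.8] 18.8 -115.8
[564.8  40.8] 88.8 155.0
[484.4  78.4] 20.0 64.8
[492.9  96.5] 89.0 -25.8
177 63
```

View pics/w9.png

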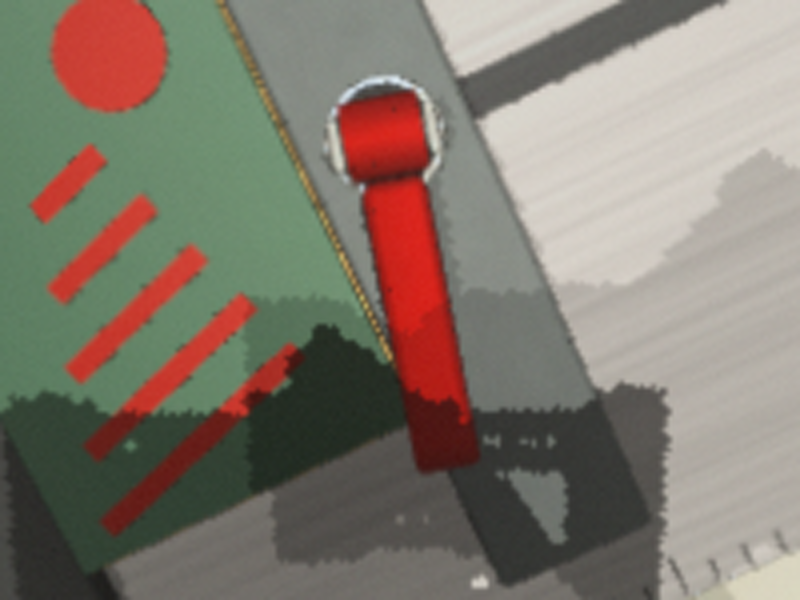

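The lever is level at heading about 154.6°, roughly 10° less than where I left it, so the bolt is right at its bearing edge. I'll nudge the flat lever sideways clockwise at about 65 mm from the pin, watching the force (aim ≤ 4–5 N and ≤ 10°), to restore the margin.

```bash
python3 -m jog '0 0 0 0.09 -1.7 -1 0;0 0 0 0.09 -1.7 -3.5 0;0 0 0 0.09 -1.7 -6 0;0 0 0 0.09 -1.7 -8.07 0;0 0 0 0.09 -1.7 -8.07 0'>/dev/null;python3 -m jog '0 0 0 0.07 0.14 0 0;0 0 0 0.14 0.29 0 0;0 0 0 0.14 0.29 0 0'>/dev/null; python3 st.py; python3 -m jog '0 0 0 0.03 0.07 0 0;0 0 0 0.03 0.07 0 0'>/dev/null; python3 st.py;python3 -m jog '0 0 0 0.03 0.07 0 0;0 0 0 0.03 0.07 0 0'>/dev/null; python3 st.py;python3 -m jog '0 0 0 0.03 0.07 0 0;0 0 0 0.03 0.07 0 0'>/dev/null; python3 st.py
```

```text
29.325 [493.1  60.2  49.9] [-1.7987e+02 -1.7000e-01 -3.4970e+01] F [ 0.6  0.2 -0.6] T [0.077 0.033 0.003] e6 0.014 q6 130.62 w 0.5
29.575 [492.5  61.7  48.6] [-1.7999e+02 -3.0000e-02 -3.4980e+01] F [-0.4  0.3 -0.6] T [-0.053  0.079 -0.054] e6 0.013 q6 130.81 w 0.3
29.825 [493.   63.4  48.2] [ 1.7998e+02  1.0000e-02 -3.4990e+01] F [-0.6 -1.2  1. ] T [-0.06   0.073  0.003] e6 0.022 q6 131.0 w 0.5
30.075 [493.7  65.2  48.1] [ 1.7998e+02  2.0000e-02 -3.4990e+01] F [-0.9 -0.8  1.3] T [-0.092  0.206 -0.019] e6 0.03 q6 131.19 w 0.3
```

```bash
echo "print('e1',s['effort'][0].round(3))">>st.py; for i in 1; do python3 -m jog '0 0 0 0.02 0.045 0 0;0 0 0 0.02 0.045 0 0'>/dev/null; python3 st.py; done; python3 -m jog '0 0 0 0.02 0.045 0 0;0 0 0 0.02 0.045 0 0'>/dev/null; python3 st.py;python3 -m jog '0 0 0 0.02 0.045 0 0;0 0 0 0.02 0.045 0 0'>/dev/null; python3 st.py
```

```text
30.325 [494.2  66.3  48.2] [ 1.7998e+02  2.0000e-02 -3.4990e+01] F [-1.5 -0.3  1.4] T [-0.117  0.289 -0.007] e6 0.034 q6 131.31 w 0.6
e1 0.481
30.575 [494.7  67.4  48.2] [ 1.7998e+02  2.0000e-02 -3.5000e+01] F [-1.4 -1.4  1.8] T [-0.092  0.319 -0.076] e6 0.04 q6 131.44 w 0.8
e1 0.454
30.825 [495.2  68.6  48.2] [ 1.7998e+02  2.0000e-02 -3.5000e+01] F [-2.4 -0.9  1.2] T [-0.127  0.365  0.062] e6 0.045 q6 131.56 w 0.1
e1 0.429
```

```bash
cat > hd.py <<'E'
from h import *
im=grab_frame("wrist");P=cp("wrist");s=im.astype(int)
m=(s[...,0]>1.8*s[...,1])&(s[...,0]>60)
k,l,st,ce=cv2.connectedComponentsWithStats(m.astype(np.uint8))
for i in range(1,k):
  if st[i,4]<250: continue
  p=np.argwhere(l==i)[:,::-1].astype(np.float32);r=cv2.minAreaRect(p)
  b=np.array([onz(P,v,60)[:2] for v in cv2.boxPoints(r)]);e=[b[1]-b[0],b[2]-b[1]];e=max(e,key=np.linalg.norm)
  print(st[i],b.mean(0).round(1),np.linalg.norm(e).round(1),(np.degrees(np.arctan2(e[1],e[0]))%180).round(1))
E
python3 hd.py; python3 -c "
from h import *
print(proj(cp('wrist'),[[560.5,53,60],[486,88,60]]))"
```

```text
[  57   69   58   61 2758] [610.6  89.5] 24.7 53.0
[ 199  121   59  151 5784] [539.5  66.2] 68.7 150.7
[ 53 146  36  38 520] [593.9 114.2] 19.8 97.2
[ 66 171  49  52 756] [578. 117.] 30.3 97.3
[ 79 195  63  65 964] [562.  119.8] 41.3 97.6
[  91  219   77   75 1120] [546.1 122.4] 51.9 97.3
[121 241  72  61 951] [531.2 117.4] 47.3 96.9
[[225.04378485 145.7197468 ]
 [261.33624601 313.16839211]]
```

The bar has followed by about 4°. A bit more:

```bash
python3 -m jog '0 0 0 0.02 0.045 0 0;0 0 0 0.02 0.045 0 0'>/dev/null; python3 st.py;python3 -m jog '0 0 0 0.02 0.045 0 0;0 0 0 0.02 0.045 0 0'>/dev/null; python3 st.py;python3 -m jog '0 0 0 0.02 0.045 0 0;0 0 0 0.02 0.045 0 0'>/dev/null; python3 st.py
```

```text
31.125 [495.8  69.7  48.2] [ 1.7998e+02  2.0000e-02 -3.4990e+01] F [-1.  -1.2  1.3] T [-0.11   0.41   0.014] e6 0.05 q6 131.68 w 0.3
e1 0.404
31.375 [496.3  70.8  48.2] [ 1.7999e+02  1.0000e-02 -3.5000e+01] F [-2.6 -1.4  0.3] T [-0.144  0.457  0.06 ] e6 0.052 q6 131.8 w 0.5
e1 0.412
31.625 [496.9  71.9  48.2] [ 1.7999e+02  1.0000e-02 -3.5000e+01] F [-2.9 -1.2  2.2] T [-0.072  0.521  0.031] e6 0.053 q6 131.92 w 0.3
e1 0.451
```

```bash
python3 -m jog '0 0 0 0.02 0.045 0 0;0 0 0 0.02 0.045 0 0'>/dev/null; python3 st.py;python3 -m jog '0 0 0 0.02 0.045 0 0;0 0 0 0.02 0.045 0 0'>/dev/null; python3 st.py;python3 hd.py|sed -n 2p
```

```text
31.875 [497.4  73.   48.2] [179.99   0.   -34.99] F [-2.1 -2.1  1.2] T [-0.136  0.466  0.084] e6 0.052 q6 132.04 w 0.1
e1 0.535
32.125 [498.   74.1  48.2] [180.  -0. -35.] F [-2.9 -1.1  1.8] T [-0.144  0.431  0.022] e6 0.048 q6 132.16 w 0.7
e1 0.677
[ 214  120   48  152 5705] [540.6  68.1] 69.1 145.8
```

e1 now climbs at about the spring rate, so bearing began 2–3 steps ago. Go about 6° past it.

```bash
python3 -m jog '0 0 0 0.02 0.045 0 0;0 0 0 0.02 0.045 0 0'>/dev/null; python3 st.py;python3 -m jog '0 0 0 0.02 0.045 0 0;0 0 0 0.02 0.045 0 0'>/dev/null; python3 st.py;python3 -m jog '0 0 0 0.02 0.045 0 0;0 0 0 0.02 0.045 0 0'>/dev/null; python3 st.py
```

```text
32.425 [498.5  75.2  48.2] [ 1.7999e+02 -1.0000e-02 -3.5000e+01] F [-2.6 -1.8  1.1] T [-0.302  0.456  0.044] e6 0.017 q6 132.29 w 0.4
e1 1.076
32.675 [498.9  76.1  48.2] [ 1.7997e+02 -1.0000e-02 -3.5000e+01] F [-1.6 -3.9  0.8] T [-0.646  0.405  0.003] e6 -0.058 q6 132.41 w 0.1
e1 1.975
32.925 [499.4  77.2  48.2] [ 1.7997e+02 -2.0000e-02 -3.5000e+01] F [-2.2 -4.9 -0.3] T [-0.792  0.41  -0.134] e6 -0.08 q6 132.53 w 0.3
e1 2.287
```

```bash
python3 -m jog '0 0 0 0.02 0.045 0 0;0 0 0 0.02 0.045 0 0'>/dev/null; python3 st.py;python3 -m jog '0 0 0 0.02 0.045 0 0;0 0 0 0.02 0.045 0 0'>/dev/null; python3 st.py;python3 hd.py|sed -n 2p
```

```text
33.175 [499.9  78.2  48.2] [ 1.7996e+02 -2.0000e-02 -3.4990e+01] F [-2.2 -4.9  1. ] T [-0.838  0.347 -0.056] e6 -0.093 q6 132.65 w 0.4
e1 2.576
33.425 [500.5  79.1  48.2] [ 1.7995e+02 -4.0000e-02 -3.4990e+01] F [-1.9 -5.4  0.9] T [-0.963  0.362 -0.093] e6 -0.105 q6 132.77 w 0.2
e1 2.872
[ 227  118   48  154 5707] [541.6  70.5] 70.6 138.5
```

Total torque is now about 0.28 N·m, roughly 0.2 over running in, which is the snug band. Back off and remeasure the heading from the same viewpoint.

```bash
python3 -m jog '0 0 0 -0.25 -0.6 0 0;0 0 0 -0.5 -1.1 0 0;0 0 0 -0.5 -1.1 4 0;0 0 0 -0.6 0.6 8.07 0;0 0 0 -0.6 0.6 8.07 0'>/dev/null;python3 -m jog '0 0 0 0 0 0 0;0 0 0 0 0 0 0;0 0 0 0 0 0 0'>/dev/null; python3 st.py; python3 hd.py; python3 - <<'E'
from h import *
im=grab_frame("wrist");P=cp("wrist")
c=proj(P,[[525,75,60]])[0];x0,y0=max(int(c[0]-100),0),max(int(c[1]-75),0)
save(cv2.resize(im[y0:y0+150,x0:x0+200],None,fx=4,fy=4,interpolation=2),"w10.png")
E
```

```text
34.475 [484.7  88.1 228.5] [ 1.7986e+02  1.5000e-01 -3.5040e+01] F [-0.6 -0.4  0.7] T [ 0.048  0.042 -0.017] e6 -0.003 q6 134.0 w 0.2
e1 0.087
[178  62  30  31 741] [612.8  94.1] 25.3 54.1
[ 253   88   38  100 1785] [528.4  68.2] 89.7 156.4
[182 129  37  35 289] [561.6 126.2] 42.4 97.8
[187 141  45  44 365] [544.7 129. ] 54.5 97.2
[192 154  53  50 404] [527.8 131.9] 65.6 97.6
[117 267  52  36 849] [481.2 268.5] 55.2 6.3
```

View pics/w10.png

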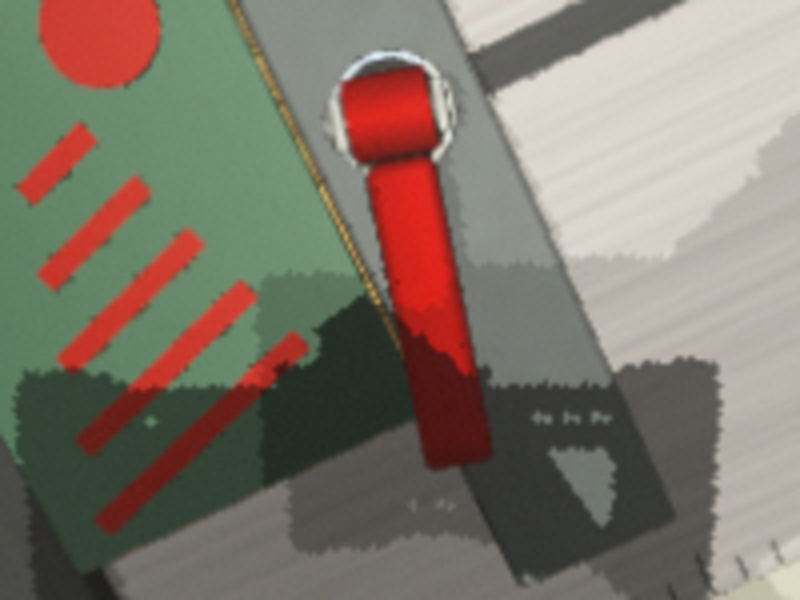

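After release the lever springs back to the same heading as before (154.6–156°). That is the springs easing back against friction, so the T-nut is bearing and the bolt is snug. The lever is flat, the block flush, and the robot is clear. Handing in.

```bash
python3 -c "
from h import *
print(env.job_done())"
```

```text
the job is handed in; nothing more can be done
None
```

I slid the fence up, screwed the bolt in until snug and folded its lever flat, then handed the job in at about 34.5 s. No verdict was reported.

- **Fence and block:** I pushed the fence until it stopped moving, with at most about 28 N on the tool. The pictures show the block flush and square between the fences.
- **Bolt:** I turned it about 169° clockwise, to about 0.17 N·m over the running-in torque. I felt the first resistance between yaw −22° and −26°.
- **Lever:** I pushed it over and pressed until it stopped hard, at 21 N. Two views agree it is level to within about 3 mm over its length.
- **Other objects:** the magnifier looked unmoved in the last scene picture, and I never went near the tins, rollers or tools. I did not measure their positions again afterwards.

**Disagreement:** the first check after folding put the lever about 10° back from where I let go of it, so I feared the bolt had loosened. I pushed the flat lever sideways, clockwise, to a rough 0.28 N·m in all. On release it returned to the same heading (about 154.6° before, 154–156° after). I read that as the springs easing back with the T-nut bearing, though the camera heading is only good to about 1–2°.

I estimate the springs were squeezed at most about 0.3–0.4 mm during that nudge. This is under the 0.5 mm limit, but I could not measure it directly.

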